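# Pack the thermometer kit back in its foam-lined case

### The arm

A 6-joint arm with a two-finger parallel gripper is mounted at the origin on the work surface. World frame = base frame: x ahead of the robot, y to its left, z up, the work surface at z = 0. Lengths are in m, angles in rad, forces in N, time in s.
With the tool pointing down it reaches from about 0.25 to 0.775 m from the base axis. Payload 4 kg.
Tool frame: the origin (TCP) lies at the very end of the fingers, on their centre line; the grasp point (between the pads) lies 19 mm behind it; z points along the fingers, y is the line along which they close (so a half turn about z gives the same grasp; the last joint's range is limited). The gripper opens to 94 mm and grips with 3 to 60 N. Pads are 16 mm wide; open, the fingers measure 119 mm over their backs; the gripper's body (75 mm by 177 mm) begins 78 mm behind the grasp point.
Start: joints at [0.999, 0.087, 1.371, -0, 1.684, -0.103], TCP at [0.249, 0.491, 0.206] pointing down, gripper open.
Joint ranges: [-3.1, 3.1], [-0.76, 2.03], [0.27, 2.55], [-1.08, 4.22], [0.17, 2.65], [-2.57, 2.57]. Speed limits (rad/s): [2.79, 2.79, 3.14, 3.14, 3.14, 3.14].

### API

Orientations are given as [roll, pitch, yaw] about the fixed x, y, z axes, in that order (R = Rz(yaw) Ry(pitch) Rx(roll)).
In Python, from bench import robot, vision gives the robot as it stands.
- The arm moves only by the shell command python3 -m crank 'ROWS'. ROWS is JSON, a list of rows, each a list of 3 entries, a list of its own where there are three numbers: the closure, from 0 (fully open) to 1 (shut), then the shift along the tool's x, y, z in m, then the turn, a rotation vector about the tool's x, y, z in degrees. A call has 1 to 8 rows; each row shifts and turns the commanded pose from where the row before left it, along the tool's axes as they then stand; what a row does not reach is not made up. A row lasts 1/10 s, in which the tool goes at most 50 mm and 8.59 degrees, less where a joint would pass 70% of its speed; a pose out of reach is approached as far as the arm can. A call with a gripper value outside its range is refused whole. The fingers move at their own pace and stop on an object; the grip force is fixed at half the most. Time passes only in rows, so rows that do not move let the fingers close. It gives the time, the measured TCP pose, the force, the opening and the grip force at its end, in the units of the state.
- robot.get_obs(): the state, without advancing time (a new reading comes with each control period).
- vision.snapshot(name): name is "side" or "top"; returns a dict with "color" (384x512x3 uint8, red, green, blue), "z_map" (384x512 float32, m along the optical axis (not along the pixel's ray), 0 where there is no reading), "fx", "fy", "cx", "cy" (pixels), "R" (3x3) and "t" (3): a world point X has camera coordinates R X + t. Camera axes: x right, y down, z forward; pixel columns grow to the right and rows downward; lengths in m; the calibration is good to about 2 mm. A picture is of the moment at which its call begins.
- robot.close_job(): hands the job in; it is judged then, once.
The state is a dict: "time": time; "joint_positions": joint angles; "qvel": joint speeds; "joint_torque": joint torques, N m; "tool_pos": TCP position; "ee_rot": TCP orientation; "wrist_force": force on the tool from outside, world axes, zero at the start; "wrist_torque": the same for the moment, N m; "width": finger opening in m; "finger_force": force on a finger pad.
Only numpy, scipy, OpenCV 4.12 (cv2) and the standard library are available. Lean on these libraries where they do the work, as an engineer would, in place of code of your own. Each camera call takes 0.05 s, during which the arm holds its last target. There are 200 camera calls.

### The job

Pack up the temperature-check kit: put the handheld thermometer back in its matching cutout in the foam, display up, and press both it and the data logger, which is only lying loosely on top of its own cutout, fully home so that they are flush with the foam. Then swing the case lid fully shut; leave the latches. Leave the T-handled probe in its cutout and the sample box, marker, tape and tube rack where they are.

Things in the scene. Friction and masses are not known exactly. Their poses are not given: they have to be found in the camera images.
- thermo_grip (a point): Thermometer, pale plastic paddle 165 long, 30 thick, lying display up: head 75 x 66 wide, then straight grip 90 x 40 wide. The point is in the grip half-way up (15 mm above the underside), 28 mm from the head's shoulder, 62 mm from the grip's end, at the balance point: hold it here across the 40 mm width. x axis: along it, towards the head; z up. About 0.28 kg.
- thermo_slot (a point): Where thermo_grip must end: fixed in the case, 15 mm below the foam face, in the empty paddle-shaped cutout (30 mm deep, so home is flush; play 4 mm at each side, 7 mm at each end). x axis: where the head must point, along the case's long side, away from the robot; y towards the hinge side; z up. A finger trench as deep crosses the grip here: 44 mm along x, reaching 48 mm to each side.
- logger_mid (a point): Data logger, pale plastic box 100 x 62 x 30 mm, display on top, dark sensor stub 32 long x 20 wide on its +x end. Point: centre of the box, half-way up (15 mm below its top). It starts in its own cutout, level, display up, but only resting on the foam nibs, its top 15 mm above the foam face. x: towards the stub; z up.
- logger_slot (a point): Where logger_mid must end: fixed in the case, 15 mm below the foam face (cutout 30 mm deep, play 2 mm at the sides, 5 mm at the ends), same axes as thermo_slot; 50 mm in -x and 110 mm in +y of it.
- case: Grey plastic carrying case, fixed; origin under its centre, x along its 300 mm length, y along its 240 mm width. Rim 70 mm above the bench, dark foam face at 66 mm. Springy foam nibs in the cutouts' sides catch the thermometer or logger with its underside 15 mm below the foam face; from there press it down near the middle of its length with 7 to 17 N (more if off-centre), and it then stays down.
- case_lid (a joint): Angle of the case lid in rad: 0 is shut, 1.7 to 2.0 as found (standing open, leaning a little outwards), stop at 2.05. Stiff hinge: the lid stays where it is left and must be pushed all the way shut, with 3 to 7 N at 170 mm from the hinge.
- lid_hinge (a point): Middle of the hinge line, on the rim of the case's +y long side, 70 mm above the bench; the line runs along the case's x. The point turns with the lid: its -y points from the hinge to the lid's free edge, its z is the lid's outward normal (up when shut). The lid is 300 mm long, 240 mm from hinge to free edge, 28 mm thick: its outer face lies 28 mm from this point along z.
- lid_back (a point): Point on the lid's outer face (its back when open), middle of its length, 170 mm from the hinge, 70 mm from the free edge; turns with the lid, axes as lid_hinge. Shut, it is on top of the lid, 98 mm above the bench. A good place to push the lid over and down.
- probe_handle (a point): Plain metal T-handled probe, home in its cutout beside the logger: cross handle 88 x 24 x 24 mm, thin steel stem 74 mm long. Point: middle of the handle. Leave it there.
- cryobox_mid (a point): White cardboard sample box 79 x 79 x 50 mm on the bench near the thermometer; its centre, half-way up. Leave it.
- marker: Marker pen, 135 mm long, 19 mm thick, lying on the bench; origin under its middle. Leave it.
- tape: Roll of white tape, 92 mm across, 19 mm high, lying on the bench; origin under its centre. Leave it.
- tube_rack: Blue tube rack, 100 x 200 mm, 56 mm tall with its tubes, at the right; origin under its centre. Leave it.
There are look-alikes about, which are no part of the job. What is shaped like the part that bears thermo_grip but turquoise is not meant. What is shaped like the part that bears logger_mid but blue is not meant.

How it is judged:
By the outcome, as a careful person would: the job done as asked, in the order asked, and still so for the second after the job is handed in, with the robot touching nothing.
It also fails if it takes over 61 s, if anything falls off the work surface, if the arm or the gripper's body presses on something with over 40 N, if the wrist force passes 120 N, or if a joint passes its speed limit or range.

## Working session

There is one attempt and no reset: what is moved stays moved. The work goes in short steps, Python scripts to look and compute and a shell command to move; the robot and the scene stay as the last step left them, time stands still between calls to the robot, and variables do not carry over. Pictures are saved under pics/ and viewed, at most 10 in all, crops included, and the job is handed in when it is done.

```bash
ls; mkdir -p pics; cat > h.py <<'E'
import numpy as np, cv2
from bench import robot, vision
def snap(n): return vision.snapshot(n)
def world(s,u,v,z=None):
    """pixel -> world, on plane z or by depth"""
    R=np.array(s["R"]);t=np.array(s["t"])
    d=R.T@np.array([(u-s["cx"])/s["fx"],(v-s["cy"])/s["fy"],1.]); c=-R.T@t
    if z is None: return c+d*s["z_map"][int(v),int(u)]
    return c+d*(z-c[2])/d[2]
def cloud(s):
    v,u=np.mgrid[:384,:512]; Z=s["z_map"]
    P=np.stack([(u-s["cx"])/s["fx"]*Z,(v-s["cy"])/s["fy"]*Z,Z],-1)
    W=(P-np.array(s["t"]))@np.array(s["R"]); W[Z==0]=np.nan
    return W
def px(s,X):
    p=np.array(s["R"])@X+s["t"]; return s["fx"]*p[0]/p[2]+s["cx"],s["fy"]*p[1]/p[2]+s["cy"]
def save(s,f,box=None,k=1):
    im=s["color"][...,::-1]
    if box: im=im[box[1]:box[3],box[0]:box[2]]
    cv2.imwrite(f,cv2.resize(im,None,fx=k,fy=k,interpolation=cv2.INTER_CUBIC))
E
python3 - <<'E'
from h import *
import pickle
for n in("top","side"):
    s=snap(n); save(s,f"pics/{n}0.png",k=1.5); pickle.dump(s,open(n+"0.pkl","wb"))
    print(n,-np.array(s["R"]).T@s["t"],np.array(s["R"])[2],s["fx"])
print(robot.get_obs())
E
```

```text
pics
top [ 0.34496185 -0.05413306  1.27740805] [ 0.04129655 -0.01967545 -0.99895319] 417.12706193969177
side [1.03352543 0.21914864 0.90955534] [-0.57202767 -0.2907588  -0.76697045] 379.6980747397298
{'time': 0.1, 'joint_positions': array([ 9.98884526e-01,  8.78821583e-02,  1.37205986e+00, -1.43332830e-06,
        1.68361100e+00, -1.03102428e-01]), 'qvel': array([-0.00095361, -0.00175027, -0.00348263, -0.0018343 ,  0.0001427 ,
       -0.00196069]), 'joint_torque': array([ 2.49119832e-03, -3.41254520e+01, -3.03300154e+01,  7.20453076e-02,
        3.04250023e-02, -8.59314378e-05]), 'tool_pos': array([0.24824581, 0.49024666, 0.20444259]), 'ee_rot': array([-3.13964255e+00, -2.00343465e-04,  2.67278293e+00]), 'wrist_force': array([-1.24021874, -0.37201954, -0.24781958]), 'wrist_torque': array([-0.00376639, -0.04233797,  0.01928498]), 'finger_force': 0.0, 'width': 0.09358023024608517}
```

View pics/top0.png

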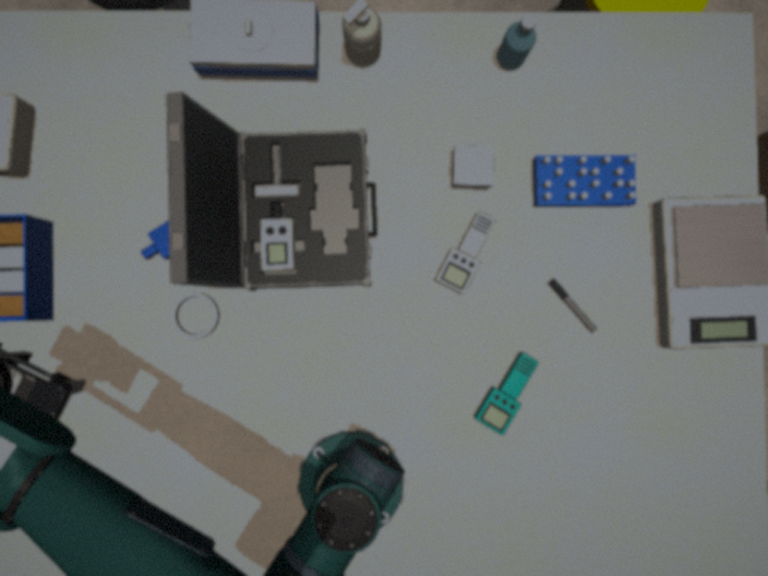

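View pics/side0.png

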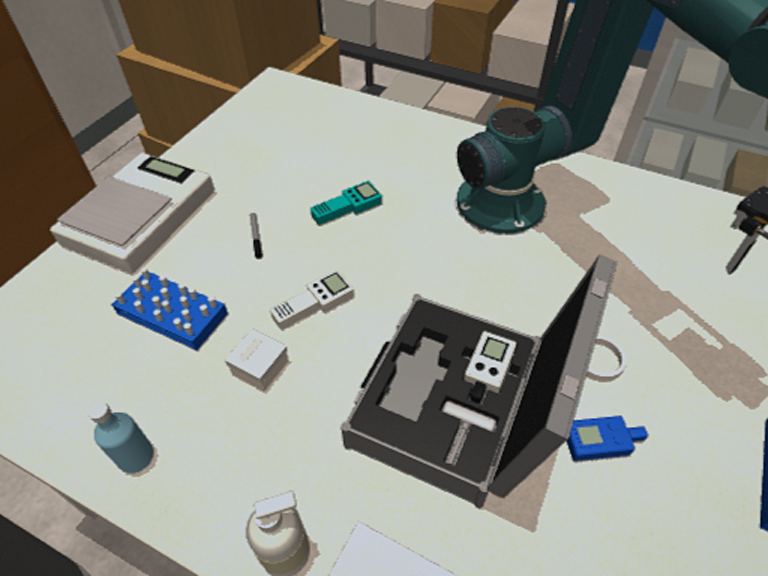

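The top view (pixels of the 768-wide picture) shows the case at about (305,210), with its hinge on the left (+y) and the empty paddle cutout at (334,205), head end up (+x). The logger stands proud at (277,245), and the probe is at (277,190).

- **Thermometer candidates:** pale paddle at (465,255) and turquoise one at (507,393). The pale one fits.
- **Logger candidates:** pale box in the case at (277,245) and blue one behind the lid at (160,240). The pale one fits.

I'll measure both and confirm with an enlarged crop.

```bash
cat > m.py <<'E'
from h import *
import pickle
T=pickle.load(open("top0.pkl","rb"));S=pickle.load(open("side0.pkl","rb"))
W=cloud(T); im=T["color"]; hsv=cv2.cvtColor(im,cv2.COLOR_RGB2HSV)
def rect(m,z,n):
    cs,_=cv2.findContours(m.astype(np.uint8),cv2.RETR_EXTERNAL,cv2.CHAIN_APPROX_NONE)
    c=max(cs,key=cv2.contourArea)[:,0]
    P=np.array([world(T,u,v,z)[:2] for u,v in c],np.float32)
    r=cv2.minAreaRect(P*1000); print(n,r,cv2.contourArea(c)); return c,P
def roi(x0,y0,x1,y1):
    m=np.zeros((384,512),bool); m[y0:y1,x0:x1]=1; return m
z=W[...,2]
print("bench z",np.nanmedian(z[roi(400,250,500,380)]))
box=cv2.boxPoints
# thermometer by height
m=(z>.012)&(z<.06)&roi(280,130,335,205)
c,P=rect(m,.03,"thermo")
Q=W[m&(z>.02)][:,:2]; mu=Q.mean(0); w,V=np.linalg.eigh(np.cov(Q.T)); print("thermo pca",mu,V[:,1],m.sum(),np.median(z[m]))
m=(z>.012)&(z<.07)&roi(295,90,335,130); rect(m,.05,"cryo")
m=(z>.055)&(z<.1)&roi(155,80,255,200); rect(m,.07,"case")
m=(z>.072)&(z<.1)&roi(165,135,205,190); rect(m,.081,"logger")
m=(z>.025)&(z<.05)&roi(200,100,245,180); rect(m,.066,"cutout")
m=(z>.1)&roi(105,55,170,200); L=W[m]; print("lid", L[:,2].max(), np.percentile(L,[2,50,98],axis=0))
save(T,"pics/crop1.png",(100,50,350,220),3)
E
python3 m.py
```

```text
bench z 0.00017759813156441643
thermo ((465.5986328125, -235.5366668701172), (65.84619140625, 165.1702423095703), 62.8659553527832) 891.5
thermo pca [ 0.45597861 -0.23159305] [-0.8834861   0.46845737] 953 0.030200268065447934
cryo ((631.4131469726562, -244.8252410888672), (81.79367065429688, 85.54756927490234), 86.72808837890625) 720.0
case ((545.717529296875, 92.09696960449219), (309.58087158203125, 266.170654296875), 0.7224928736686707) 8906.0
logger ((489.3518981933594, 137.7765655517578), (128.22698974609375, 62.338661193847656), 2.083662986755371) 751.5
cutout ((545.505859375, 30.40666961669922), (93.2000503540039, 173.20477294921875), 89.96650695800781) 1333.0
lid 0.313591331236656 [[0.39493867 0.21361045 0.1075458 ]
 [0.53927425 0.23808732 0.24729768]
 [0.6853781  0.27044164 0.30896759]]
```

View pics/crop1.png

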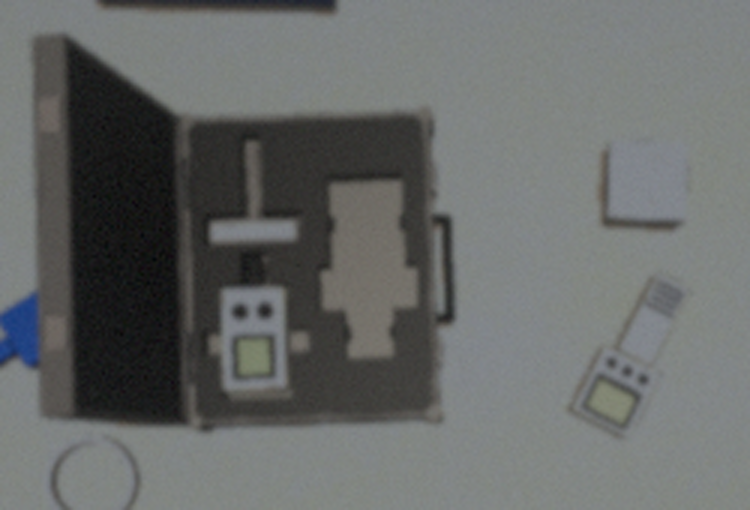

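The crop confirms the pale paddle: head with display at (607,395), grip towards (665,295). The empty cutout has its trench at (369,289), and the pale logger sits at (254,340) with its stub up. I'll cross-check the slot with the side view.

```bash
cat >> m.py <<'E'
print("----")
WS=cloud(S)
for n,w in(("top",W),("side",WS)):
    z=w[...,2]
    reg=(w[...,0]>.42)&(w[...,0]<.68)&(w[...,1]>-.035)&(w[...,1]<.1)
    f=w[reg&(z>.028)&(z<.046)]; print(n,"floor",len(f),np.percentile(f,[1,99],axis=0)[:,:2].round(4))
    tr=f[(f[:,1]>.062)|(f[:,1]<.003)]; print(" trench",np.percentile(tr,[4,96],axis=0)[:,:2].round(4))
    lg=w[(z>.075)&(z<.09)&(w[...,0]>.40)&(w[...,0]<.535)&(w[...,1]>.09)&(w[...,1]<.19)]
    print(" logger",len(lg),np.percentile(lg,[1,99],axis=0).round(4))
    cs=w[(z>.06)&(z<.078)&(w[...,0]>.35)&(w[...,0]<.75)&(w[...,1]>-.08)&(w[...,1]<.25)]
    print(" case",np.percentile(cs,[.3,99.7],axis=0).round(4))
    th=w[(z>.02)&(z<.04)&(w[...,0]>.35)&(w[...,0]<.57)&(w[...,1]<-.15)&(w[...,1]>-.33)]
    print(" thermo",cv2.minAreaRect((th[:,:2]*1000).astype(np.float32)))
E
python3 m.py | sed '1,/----/d'
python3 - <<'E'
from h import *
from scipy.spatial.transform import Rotation as R
o=robot.get_obs(); r=R.from_euler('xyz',o['ee_rot']); print(r.as_matrix().round(3))
E
```

```text
top floor 1419 [[ 0.4618 -0.0152]
 [ 0.6371  0.0924]]
 trench [[ 0.4803 -0.0152]
 [ 0.6322  0.0924]]
 logger 746 [[0.4266 0.1073 0.0753]
 [0.5292 0.1673 0.0863]]
 case [[ 0.3952 -0.039   0.0603]
 [ 0.6964  0.2117  0.0778]]
 thermo ((465.8390808105469, -237.1025848388672), (66.23926544189453, 164.7151641845703), 61.9801025390625)
side floor 1436 [[ 0.4564 -0.0166]
 [ 0.6202  0.0923]]
 trench [[ 0.4639 -0.0177]
 [ 0.6148  0.0937]]
 logger 812 [[0.4268 0.1079 0.0756]
 [0.53   0.1684 0.0845]]
 case [[ 0.3947 -0.0374  0.0601]
 [ 0.6979  0.2124  0.0778]]
 thermo ((465.2845458984375, -237.65048217773438), (67.85308837890625, 164.50982666015625), 61.81562042236328)
[[-0.892  0.452 -0.001]
 [ 0.452  0.892 -0.002]
 [ 0.    -0.002 -1.   ]]
```

```bash
python3 -m crank '[[0,[-0.0278,-0.0405,0],[0,0,0]],[0,[-0.0278,-0.0405,0],[0,0,0]],[0,[-0.0278,-0.0405,0],[0,0,0]],[0,[-0.0278,-0.0405,0],[0,0,0]],[0,[-0.0278,-0.0405,0],[0,0,0]],[0,[-0.0278,-0.0405,0],[0,0,0]],[0,[-0.0278,-0.0405,0],[0,0,0]],[0,[-0.0278,-0.0405,0],[0,0,0]]]'
python3 -m crank '[[0,[-0.040,-0.0283,0.008],[0,0,0]],[0,[-0.040,-0.0283,0.008],[0,0,0]],[0,[-0.040,-0.0283,0.008],[0,0,0]],[0,[-0.040,-0.0283,0.008],[0,0,0]],[0,[-0.040,-0.0283,0.008],[0,0,0]],[0,[-0.040,-0.0283,0.008],[0,0,0]],[0,[-0.040,-0.0283,0.008],[0,0,0]],[0,[-0.040,-0.0283,0.008],[0,0,0]]]'
cat >> h.py <<'E'
from scipy.spatial.transform import Rotation as Ro
def rel(p,yaw=None):
    """tool-frame shift to world point p and tool-z turn (deg) to yaw (deg)"""
    o=robot.get_obs(); r=Ro.from_euler('xyz',o['ee_rot'])
    y=np.degrees(o['ee_rot'][2])
    print("at",o['tool_pos'].round(4),"rpy",np.degrees(o['ee_rot']).round(2),"F",o['wrist_force'].round(1),"w",round(o['width'],4),"t",o['time'])
    print("shift",r.inv().apply(np.array(p)-o['tool_pos']).round(4), "turn z", None if yaw is None else round((y-yaw+180)%360-180,2))
E
python3 -c "
from h import *
rel([.4837,-.2466,.002],152.2)
t=snap('top');save(t,'pics/over.png',(240,110,350,220),4)"
```

```text
time: 0.9
tool_pos: [0.3, 0.0995, 0.2052]
ee_rot: [3.141, 0.001, 2.674]
wrist_force: [0.5, 0.3, -0.4]
width: 0.094
finger_force: 0.0
time: 1.7
tool_pos: [0.484, -0.2472, 0.1404]
ee_rot: [3.141, -0.001, 2.672]
wrist_force: [0.7, -0.9, 0.6]
width: 0.094
finger_force: 0.0
at [ 0.484  -0.2472  0.1404] rpy [ 1.7997e+02 -6.0000e-02  1.5310e+02] F [ 0.7 -0.9  0.6] w 0.094 t 1.7
shift [0.0004 0.0004 0.1384] turn z 0.9
```

View pics/over.png

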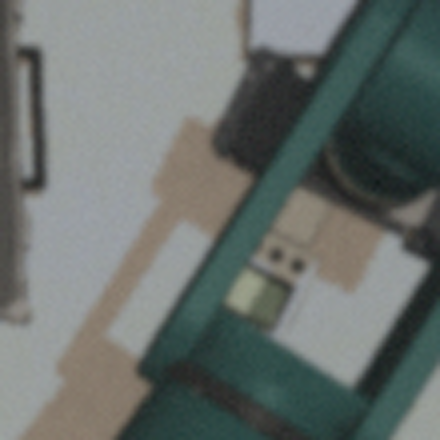

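The gripper is over the grip: the head's display is visible at (255,295) and the fingers straddle the part behind it. Next I descend and grasp.

```bash
python3 -m crank '[[0,[0,0,0.04],[0,0,0.9]],[0,[0,0,0.04],[0,0,0]],[0,[0,0,0.035],[0,0,0]],[0,[0,0,0.021],[0,0,0]],[0,[0,0,0],[0,0,0]]]'
python3 -m crank '[[1,[0,0,0],[0,0,0]],[1,[0,0,0],[0,0,0]],[1,[0,0,0],[0,0,0]],[1,[0,0,0],[0,0,0]],[1,[0,0,0],[0,0,0]],[1,[0,0,0],[0,0,0]],[1,[0,0,0],[0,0,0]],[1,[0,0,0],[0,0,0]]]'
python3 -c "
from h import *
rel([.4837,-.2466,.002],152.2)"
```

```text
time: 2.25
tool_pos: [0.4821, -0.2443, 0.0028]
ee_rot: [3.141, -0.005, 2.657]
wrist_force: [-0.2, 0.1, 0.1]
width: 0.0939
finger_force: 0.0
time: 3.05
tool_pos: [0.4836, -0.2458, 0.0056]
ee_rot: [-3.141, 0.0, 2.657]
wrist_force: [-1.2, -1.7, 0.9]
width: 0.0401
finger_force: 30.0
at [ 0.4836 -0.2458  0.0056] rpy [-1.7996e+02  2.0000e-02  1.5224e+02] F [-1.2 -1.7  0.9] w 0.0401 t 3.05
shift [-0.0004 -0.0007  0.0036] turn z 0.04
```

```bash
python3 -m crank '[[1,[0,0,-0.02],[0,0,0]],[1,[0,0,-0.04],[0,0,0]],[1,[0,0,-0.04],[0,0,0]],[1,[0,0,-0.04],[0,0,0]],[1,[0,0,-0.03],[0,0,0]],[1,[0,0,0],[0,0,8]],[1,[0,0,0],[0,0,8]],[1,[0,0,0],[0,0,8]]]'
python3 -m crank '[[1,[0,0,0],[0,0,8]],[1,[0,0,0],[0,0,8]],[1,[0,0,0],[0,0,8]],[1,[0,0,0],[0,0,8]],[1,[0,0,0],[0,0,8]],[1,[0,0,0],[0,0,8]],[1,[0,0,0],[0,0,8]],[1,[0,0,0],[0,0,8]]]'
python3 -m crank '[[1,[0,0,0],[0,0,8]],[1,[0,0,0],[0,0,8]],[1,[0,0,0],[0,0,8]],[1,[0,0,0],[0,0,8]],[1,[0,0,0],[0,0,8]],[1,[0,0,0],[0,0,8]],[1,[0,0,0],[0,0,8]],[1,[0,0,0],[0,0,8]]]'
python3 -c "
from h import *
rel([.527,.030,.16],0)"
```

```text
time: 3.85
tool_pos: [0.4834, -0.245, 0.1747]
ee_rot: [-3.142, -0.002, 2.233]
wrist_force: [-0.3, -0.3, -3.2]
width: 0.0397
finger_force: 30.0
time: 4.65
tool_pos: [0.4832, -0.2448, 0.1742]
ee_rot: [-3.139, -0.001, 1.116]
wrist_force: [0.3, -0.1, -2.4]
width: 0.04
finger_force: 30.0
time: 5.45
tool_pos: [0.4832, -0.2448, 0.1742]
ee_rot: [-3.14, 0.002, -0.001]
wrist_force: [0.3, -0.3, -2.7]
width: 0.04
finger_force: 30.0
at [ 0.4832 -0.2448  0.1742] rpy [-1.7989e+02  1.1000e-01 -9.0000e-02] F [ 0.3 -0.3 -2.7] w 0.04 t 5.45
shift [ 0.0434 -0.2749  0.0146] turn z -0.09
```

```bash
python3 -m crank '[[1,[0.007,-0.045,0],[0,0,0]],[1,[0.007,-0.045,0],[0,0,0]],[1,[0.007,-0.045,0],[0,0,0]],[1,[0.007,-0.045,0],[0,0,0]],[1,[0.007,-0.045,0],[0,0,0]],[1,[0.0084,-0.045,0],[0,0,0]],[1,[0,-0.005,0.03],[0,0,0]],[1,[0,0,0.045],[0,0,0]]]'
python3 -c "
from h import *
rel([.527,.030,.095],0)
t=snap('top');save(t,'pics/slot_t.png',(150,80,270,180),4)
s=snap('side');save(s,'pics/slot_s.png',(210,170,370,340),4)"
```

```text
time: 6.25
tool_pos: [0.5283, 0.0321, 0.1024]
ee_rot: [-3.141, -0.007, 0.008]
wrist_force: [0.5, 0.5, -4.3]
width: 0.0398
finger_force: 30.0
at [0.5283 0.0321 0.1024] rpy [-179.98   -0.42    0.46] F [ 0.5  0.5 -4.3] w 0.0398 t 6.25
shift [-0.0014  0.0021  0.0073] turn z 0.46
```

View pics/slot_s.png

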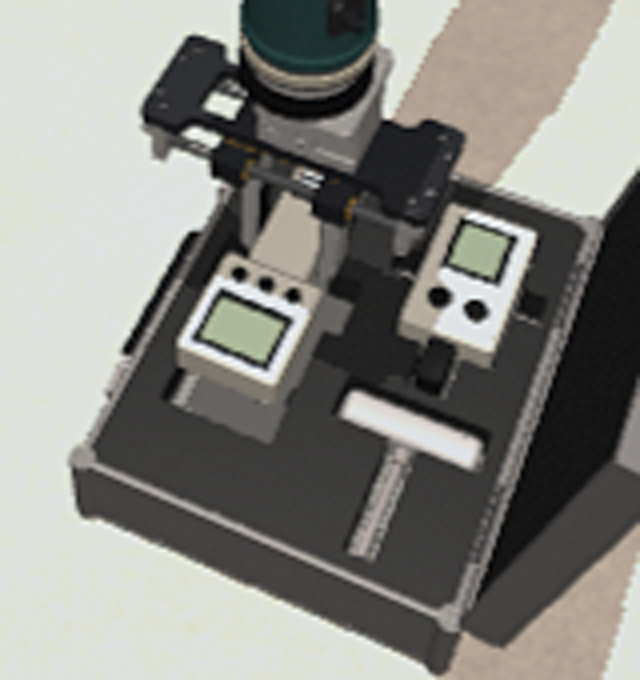

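The head hangs above its cutout, whose floor shows at (235,410). The head is at (245,340) and well aligned; the logger and probe are clear. I'll check the head edges against the cutout numerically.

```bash
python3 - <<'E'
from h import *
s=snap('side'); w=cloud(s); z=w[...,2]
h=w[(z>.118)&(z<.135)&(w[...,0]>.55)&(w[...,0]<.66)&(w[...,1]>-.03)&(w[...,1]<.09)]
print(len(h),np.median(h[:,2]),cv2.minAreaRect((h[:,:2]*1000).astype(np.float32)),np.percentile(h,[1,99],axis=0).round(4))
# foam-level edges of cutout: head section side walls near the front, seen from side view
f=w[(z>.028)&(z<.048)&(w[...,0]>.59)&(w[...,0]<.66)&(w[...,1]>-.03)&(w[...,1]<.09)]
print("floor front",len(f),np.percentile(f,[1,99],axis=0).round(4))
import pickle
for n in("top0","side0"):
    s=pickle.load(open(n+".pkl","rb"));w=cloud(s); z=w[...,2]
    for a,b in((.465,.50),(.565,.61)):
        q=w[(z>.028)&(z<.044)&(w[...,0]>a)&(w[...,0]<b)&(w[...,1]>-.03)&(w[...,1]<.09)]
        print(n,a,np.percentile(q[:,1],[2,98]).round(4))
    q=w[(z>.028)&(z<.044)&(w[...,0]>.4)&(w[...,0]<.7)&((abs(w[...,1]-.080)<.006)|(abs(w[...,1]+.012)<.005))&(w[...,1]<.09)]
    print("trench x",len(q),np.percentile(q[:,0],[10,50,90]).round(4))
rel([.527,.030,.095],0)
E
```

```text
55 0.11855524139636962 ((581.8919067382812, 32.583892822265625), (60.25709533691406, 58.30875015258789), 0.8605279326438904) [[0.552  0.0036 0.118 ]
 [0.6102 0.0609 0.1202]]
floor front 272 [[ 0.5927 -0.0052  0.0333]
 [ 0.6223  0.0627  0.0458]]
top0 0.465 [0.0088 0.0505]
top0 0.565 [-0.0006  0.0681]
trench x 66 [0.5142 0.5309 0.5472]
side0 0.465 [0.0053 0.0471]
side0 0.565 [-0.0046  0.0612]
trench x 67 [0.5073 0.53   0.6971]
at [0.5218 0.0303 0.0957] rpy [-179.95    0.67    0.27] F [-0.2 -0.2 -2.1] w 0.0395 t 6.4
shift [0.0052 0.0004 0.0007] turn z 0.27
```

```bash
python3 -m crank '[[1,[0.001,0,0],[0,0,0]],[1,[0,0,0],[0,0,0]],[1,[0,0,0.01],[0,0,0]],[1,[0,0,0.01],[0,0,0]],[1,[0,0,0.008],[0,0,0]],[1,[0,0,0.006],[0,0,0]],[1,[0,0,0],[0,0,0]],[1,[0,0,0],[0,0,0]]]'
python3 -m crank '[[1,[0,0,0.004],[0,0,0]],[1,[0,0,0.003],[0,0,0]],[1,[0,0,0],[0,0,0]]]'
python3 -c "
from h import *
rel([.5275,.030,.0566],0)"
```

```text
time: 7.2
tool_pos: [0.5269, 0.0298, 0.0662]
ee_rot: [-3.141, 0.0, 0.004]
wrist_force: [-0.3, -1.0, -3.2]
width: 0.0401
finger_force: 30.0
time: 7.5
tool_pos: [0.5266, 0.0298, 0.059]
ee_rot: [-3.141, 0.001, 0.004]
wrist_force: [0.3, -0.3, -2.5]
width: 0.0401
finger_force: 30.0
at [0.5266 0.0298 0.059 ] rpy [-1.7999e+02  5.0000e-02  2.4000e-01] F [ 0.3 -0.3 -2.5] w 0.0401 t 7.5
shift [ 0.0009 -0.0002  0.0024] turn z 0.24
```

Underside is about 13 mm into the cutout with no jamming. I'll lower it onto the nibs, release, lift and look.

```bash
python3 -m crank '[[1,[0,0,0.002],[0,0,0]],[1,[0,0,0.001],[0,0,0]],[1,[0,0,0],[0,0,0]],[0.4,[0,0,0],[0,0,0]],[0.4,[0,0,0],[0,0,0]],[0.4,[0,0,0],[0,0,0]]]'
python3 -m crank '[[0.4,[0,0,-0.01],[0,0,0]],[0.4,[0,0,-0.04],[0,0,0]],[1,[0,0,-0.03],[0,0,0]],[1,[0,0,0],[0,0,0]],[1,[0,0,0],[0,0,0]]]'
python3 -c "
from h import *
rel([.545,.030,.0566],0)
s=snap('side');save(s,'pics/rest_s.png',(210,170,370,340),4)
w=cloud(s);z=w[...,2]
h=w[(z>.06)&(z<.1)&(w[...,0]>.565)&(w[...,0]<.63)&(w[...,1]>0)&(w[...,1]<.06)]
print(np.percentile(h[:,2],[5,50,95]))
import numpy as np
A=np.c_[h[:,:2],np.ones(len(h))];m=h[:,2]>.07;print(np.linalg.lstsq(A[m],h[m,2],rcond=None)[0])
"
```

```text
time: 8.1
tool_pos: [0.5273, 0.0298, 0.0569]
ee_rot: [-3.141, -0.001, 0.004]
wrist_force: [-0.1, -0.4, 0.3]
width: 0.0562
finger_force: 0.0
time: 8.6
tool_pos: [0.5276, 0.0298, 0.1377]
ee_rot: [3.142, -0.003, 0.004]
wrist_force: [-0.2, -0.1, 0.2]
width: 0.0355
finger_force: 0.0
at [0.5276 0.0298 0.1377] rpy [ 1.8e+02 -1.5e-01  2.4e-01] F [-0.2 -0.1  0.2] w 0.0355 t 8.6
shift [ 0.0172 -0.0002  0.0812] turn z 0.24
[0.06776817 0.08070477 0.08380731]
[-0.02653627 -0.03319054  0.09755497]
```

View pics/rest_s.png

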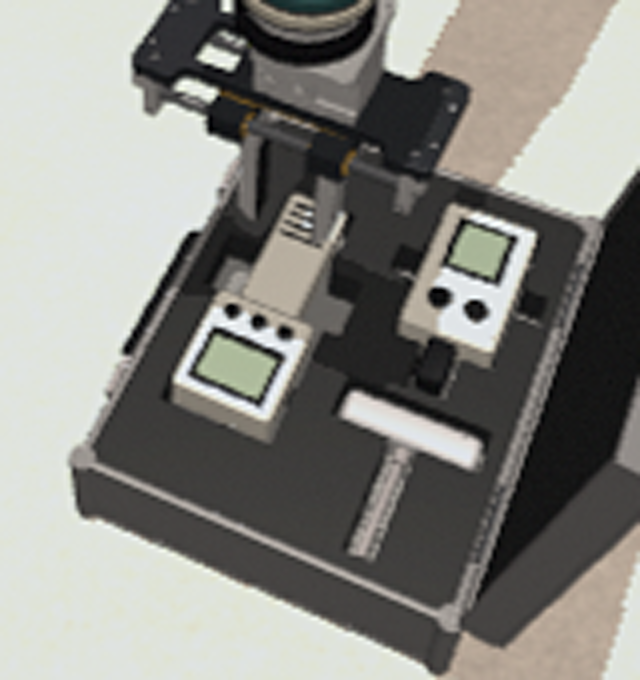

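The thermometer is level on the nibs, with its head at (240,365) and its top about 15 mm proud. I'll press it near mid-length with closed fingers.

```bash
python3 -m crank '[[1,[0.018,0,0],[0,0,0]],[1,[0,0,0.02],[0,0,0]],[1,[0,0,0.02],[0,0,0]],[1,[0,0,0.01],[0,0,0]],[1,[0,0,0.003],[0,0,0]],[1,[0,0,0.003],[0,0,0]],[1,[0,0,0.002],[0,0,0]],[1,[0,0,0],[0,0,0]]]'
python3 -m crank '[[1,[0,0,0.002],[0,0,0]],[1,[0,0,0.002],[0,0,0]],[1,[0,0,0.002],[0,0,0]],[1,[0,0,0],[0,0,0]]]'
python3 -m crank '[[1,[0,0,0.002],[0,0,0]],[1,[0,0,0.002],[0,0,0]],[1,[0,0,0.002],[0,0,0]],[1,[0,0,0],[0,0,0]]]'
```

```text
time: 9.45
tool_pos: [0.5454, 0.0301, 0.0795]
ee_rot: [-3.141, -0.002, 0.004]
wrist_force: [-0.1, 0.3, 1.6]
width: 0.0008
finger_force: 0.9
time: 9.85
tool_pos: [0.5462, 0.0314, 0.0745]
ee_rot: [-3.139, -0.004, 0.005]
wrist_force: [-1.8, 5.9, 8.3]
width: 0.0004
finger_force: 4.6
time: 10.25
tool_pos: [0.5467, 0.0288, 0.0676]
ee_rot: [3.139, -0.005, 0.004]
wrist_force: [1.8, -1.6, 4.3]
width: 0.0003
finger_force: 1.6
```

```bash
python3 -m crank '[[1,[0,0,0.001],[0,0,0]],[1,[0,0,0.001],[0,0,0]],[1,[0,0,0.001],[0,0,0]],[1,[0,0,0],[0,0,0]]]'
python3 -m crank '[[1,[0,0,0.001],[0,0,0]],[1,[0,0,0],[0,0,0]]]'
```

```text
time: 10.65
tool_pos: [0.5468, 0.028, 0.0662]
ee_rot: [3.138, -0.005, 0.004]
wrist_force: [-1.3, -3.8, 11.0]
width: 0.0005
finger_force: 5.8
time: 10.85
tool_pos: [0.5469, 0.028, 0.0662]
ee_rot: [3.138, -0.005, 0.004]
wrist_force: [-2.3, -3.0, 16.2]
width: 0.0005
finger_force: 7.7
```

```bash
python3 -m crank '[[1,[0,0,0.001],[0,0,0]],[1,[0,0,0],[0,0,0]],[1,[0,0,-0.03],[0,0,0]],[1,[0,0,-0.045],[0,0,0]],[1,[0,0,-0.03],[0,0,0]],[1,[0,0,0],[0,0,-8]],[1,[0,0,0],[0,0,-8]],[1,[0,0,0],[0,0,-8]]]'
python3 -m crank '[[1,[0,0,0],[0,0,-8]],[1,[0,0,0],[0,0,-8]],[1,[0,0,0],[0,0,-8]],[1,[0,0,0],[0,0,-8]],[1,[0,0,0],[0,0,-8]],[1,[0,0,0],[0,0,-8]],[1,[0,0,0],[0,0,-8]],[1,[0,0,0],[0,0,-8]]]'
python3 - <<'E'
from h import *
rel([.477,.1385,.09],90)
for n in("side","top"):
    w=cloud(snap(n));z=w[...,2]
    for a,b in((.565,.62),(.47,.51)):
        h=z[(w[...,0]>a)&(w[...,0]<b)&(abs(w[...,1]-.03)<.014)]; print(n,len(h),np.nanpercentile(h,[5,50,95]).round(4))
    lg=w[(z>.075)&(z<.09)&(w[...,0]>.40)&(w[...,0]<.535)&(w[...,1]>.09)&(w[...,1]<.19)]
    print(" logger",len(lg),np.percentile(lg,[1,99],axis=0).round(4))
    L=w[(z>.09)&(z<.33)&(w[...,0]>.42)&(w[...,0]<.68)&(w[...,1]>.185)&(w[...,1]<.32)]
    for zz in(.1,.15,.2,.25,.29): 
        q=L[abs(L[:,2]-zz)<.01]; print(zz,len(q),np.percentile(q[:,1],[5,50,95]).round(4) if len(q) else '')
E
```

```text
time: 11.65
tool_pos: [0.5443, 0.0297, 0.1654]
ee_rot: [-3.141, 0.002, 0.429]
wrist_force: [0.3, -0.1, -0.4]
width: 0.0003
finger_force: 0.0
time: 12.45
tool_pos: [0.5441, 0.0297, 0.1648]
ee_rot: [-3.138, 0.0, 1.546]
wrist_force: [0.0, -0.8, -0.4]
width: 0.0002
finger_force: 0.0
at [0.5441 0.0297 0.1648] rpy [-179.81    0.     88.56] F [ 0.  -0.8 -0.4] w 0.0002 t 12.45
shift [ 0.1071 -0.0695  0.075 ] turn z -1.44
side 1775 [0.067  0.4371 0.5449]
side 132 [0.0642 0.0671 0.0692]
 logger 813 [[0.4263 0.1079 0.0755]
 [0.5311 0.1685 0.0846]]
0.1 141 [0.2093 0.2132 0.2169]
0.15 167 [0.2174 0.2215 0.2252]
0.2 197 [0.2255 0.2297 0.2332]
0.25 221 [0.2338 0.238  0.2415]
0.29 99 [0.2399 0.2439 0.2467]
top 95 [0.5339 0.5437 0.5497]
top 397 [0.2548 0.3093 0.5299]
 logger 385 [[0.432  0.107  0.0756]
 [0.5248 0.1412 0.0866]]
0.1 255 [0.2099 0.2137 0.2186]
0.15 291 [0.218  0.2223 0.2263]
0.2 317 [0.2263 0.2307 0.2348]
0.25 376 [0.2348 0.239  0.243 ]
0.29 329 [0.2415 0.2455 0.2655]
```

Thermometer's grip now reads 67 mm, flush. Next, the logger.

```bash
python3 -m crank '[[1,[0.036,-0.0232,0],[0,0,-1.44]],[1,[0.036,-0.0232,0],[0,0,0]],[1,[0.035,-0.023,0],[0,0,0]],[1,[0,0,0.03],[0,0,0]],[1,[0,0,0.03],[0,0,0]],[1,[0,0,0.015],[0,0,0]],[1,[0,0,0],[0,0,0]],[1,[0,0,0],[0,0,0]]]'
python3 -m crank '[[1,[0,0,0.004],[0,0,0]],[1,[0,0,0.004],[0,0,0]],[1,[0,0,0.002],[0,0,0]],[1,[0,0,0.002],[0,0,0]],[1,[0,0,0.002],[0,0,0]],[1,[0,0,0],[0,0,0]]]'
python3 -m crank '[[1,[0,0,0.002],[0,0,0]],[1,[0,0,0.002],[0,0,0]],[1,[0,0,0.002],[0,0,0]],[1,[0,0,0],[0,0,0]]]'
python3 -m crank '[[1,[0,0,0.002],[0,0,0]],[1,[0,0,0.002],[0,0,0]],[1,[0,0,0.001],[0,0,0]],[1,[0,0,0],[0,0,0]]]'
```

```text
time: 13.35
tool_pos: [0.4769, 0.1377, 0.0913]
ee_rot: [-3.141, 0.0, 1.563]
wrist_force: [-0.0, -0.4, -0.0]
width: 0.0001
finger_force: 0.0
time: 13.95
tool_pos: [0.478, 0.1378, 0.0792]
ee_rot: [3.139, -0.0, 1.565]
wrist_force: [-0.1, -0.9, 5.4]
width: 0.0003
finger_force: 2.7
time: 14.35
tool_pos: [0.4803, 0.1378, 0.0739]
ee_rot: [3.133, -0.0, 1.565]
wrist_force: [4.4, -1.6, 5.2]
width: 0.0001
finger_force: 2.5
time: 14.75
tool_pos: [0.4773, 0.138, 0.0674]
ee_rot: [3.141, -0.0, 1.565]
wrist_force: [-1.0, -0.0, 3.5]
width: 0.0004
finger_force: 2.1
```

```bash
python3 -m crank '[[1,[0,0,0.001],[0,0,0]],[1,[0,0,0.001],[0,0,0]],[1,[0,0,0.001],[0,0,0]],[1,[0,0,0.001],[0,0,0]],[1,[0,0,0],[0,0,0]]]'
python3 -m crank '[[1,[0,0,0.0005],[0,0,0]],[1,[0,0,0],[0,0,0]]]'
```

```text
time: 15.25
tool_pos: [0.477, 0.138, 0.0662]
ee_rot: [3.141, -0.0, 1.565]
wrist_force: [-6.7, -2.0, 18.3]
width: 0.0003
finger_force: 9.3
time: 15.45
tool_pos: [0.477, 0.138, 0.0661]
ee_rot: [3.141, -0.0, 1.565]
wrist_force: [-7.9, -1.6, 21.7]
width: 0.0004
finger_force: 10.3
```

```bash
python3 -m crank '[[1,[0,0,-0.03],[0,0,0]],[1,[0,0,-0.045],[0,0,0]],[1,[0,0,-0.049],[0,0,0]],[1,[0,0,-0.049],[0,0,0]],[1,[0,0,-0.049],[0,0,0]],[1,[0,0,-0.049],[0,0,0]],[1,[0,0,-0.03],[0,0,0]],[1,[0,0,0],[0,0,0]]]'
python3 - <<'E'
from h import *
rel([.546,.32,.365],90)
for n in("side","top"):
    s=snap(n); w=cloud(s);z=w[...,2]
    if n=="side": save(s,'pics/flush_s.png',(210,170,370,340),4)
    for nm,x0,x1,y0,y1 in(("head",.565,.62,.01,.05),("grip",.475,.51,.02,.04),("log-",.435,.46,.115,.16),("log+",.49,.52,.115,.16),("foam",.42,.45,0.0,.08)):
        h=z[(w[...,0]>x0)&(w[...,0]<x1)&(w[...,1]>y0)&(w[...,1]<y1)&(z<.1)]; print(n,nm,len(h),np.nanpercentile(h,[5,50,95]).round(4) if len(h) else '')
E
```

```text
time: 16.25
tool_pos: [0.4781, 0.1381, 0.3681]
ee_rot: [3.133, -0.002, 1.565]
wrist_force: [0.1, 0.2, 0.3]
width: 0.0006
finger_force: 0.0
at [0.4781 0.1381 0.3681] rpy [ 1.7949e+02 -1.0000e-01  8.9690e+01] F [0.1 0.2 0.3] w 0.0006 t 16.25
shift [0.1823 0.0668 0.004 ] turn z -0.31
side head 305 [0.0647 0.0673 0.07  ]
side grip 79 [0.0643 0.0669 0.069 ]
side log- 130 [0.0651 0.0677 0.0703]
side log+ 180 [0.0646 0.0669 0.069 ]
side foam 255 [0.0638 0.0666 0.0692]
top head 240 [0.0634 0.0668 0.0711]
top grip 84 [0.0622 0.0661 0.0697]
top log- 135 [0.0625 0.0672 0.0703]
top log+ 157 [0.0627 0.0663 0.0708]
top foam 284 [0.0624 0.0661 0.0702]
```

View pics/flush_s.png

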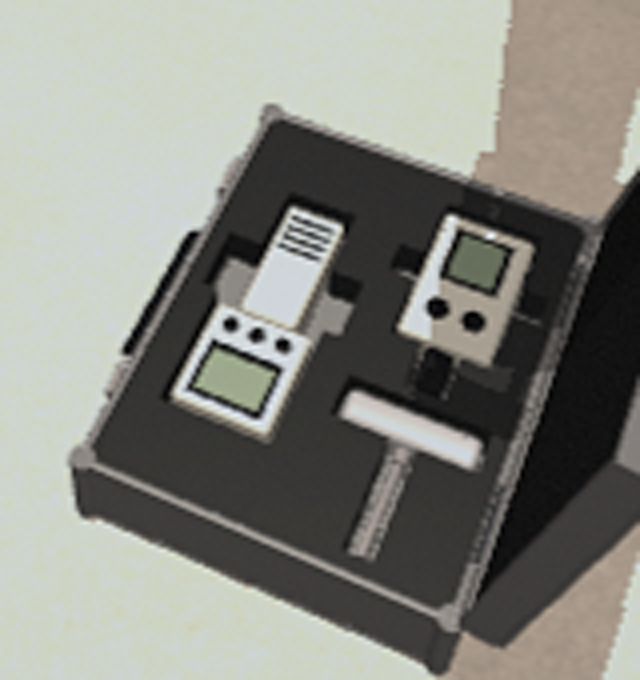

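Both read flush with the foam to within 1 mm, with the thermometer at (260,320), the logger at (470,290), and the probe in place. Now I go over and behind the lid.

```bash
python3 -m crank '[[1,[0.045,0.017,0],[0,0,0]],[1,[0.045,0.017,0],[0,0,0]],[1,[0.045,0.017,0],[0,0,0]],[1,[0.045,0.016,0],[0,0,0]],[1,[0.005,0,0],[0,0,0]],[1,[0,0,0],[0,0,0]],[1,[0,0,0.045],[0,0,0]],[1,[0,0,0.045],[0,0,0]]]'
python3 -m crank '[[1,[0,0,0.015],[0,0,0]],[1,[-0.015,0,0],[0,0,0]],[1,[-0.015,0,0],[0,0,0]],[1,[-0.01,0,0],[0,0,0]],[1,[-0.01,0,0],[0,0,0]],[1,[0,0,0],[0,0,0]]]'
```

```text
time: 17.15
tool_pos: [0.5453, 0.3211, 0.2741]
ee_rot: [3.137, -0.002, 1.564]
wrist_force: [-0.6, 0.5, -0.7]
width: 0.0008
finger_force: 0.0
time: 17.75
tool_pos: [0.5456, 0.271, 0.2608]
ee_rot: [3.137, -0.001, 1.563]
wrist_force: [-0.3, 1.0, 0.9]
width: 0.0006
finger_force: 0.0
```

```bash
python3 -m crank '[[1,[-0.013,0,0],[0,0,0]],[1,[-0.013,0,0],[0,0,0]],[1,[-0.015,0,0],[0,0,0]],[1,[-0.015,0,0],[0,0,0]],[1,[-0.015,0,0],[0,0,0]],[1,[0,0,0],[0,0,0]]]'
python3 -m crank '[[1,[-0.013,0,0.003],[0,0,0]],[1,[-0.013,0,0.003],[0,0,0]],[1,[-0.013,0,0.003],[0,0,0]],[1,[-0.013,0,0.004],[0,0,0]],[1,[0,0,0],[0,0,0]]]'
```

```text
time: 18.35
tool_pos: [0.5442, 0.1982, 0.2574]
ee_rot: [-3.14, 0.003, 1.562]
wrist_force: [-0.4, -0.2, 0.0]
width: 0.0007
finger_force: 0.0
time: 18.85
tool_pos: [0.5434, 0.1469, 0.2435]
ee_rot: [-3.138, 0.002, 1.562]
wrist_force: [-0.4, -0.1, 1.1]
width: 0.0003
finger_force: 0.0
```

```bash
python3 - <<'E'
from h import *
s=snap("side");save(s,'pics/lid_s.png',(170,100,430,370),2.2)
rel([.546,.105,.224])
E
```

```text
at [0.5432 0.1476 0.2437] rpy [-1.7979e+02  1.1000e-01  8.9550e+01] F [ 0.5  0.4 -0.1] w 0.0003 t 18.9
shift [-0.0426  0.0032  0.0197] turn z None
```

View pics/lid_s.png

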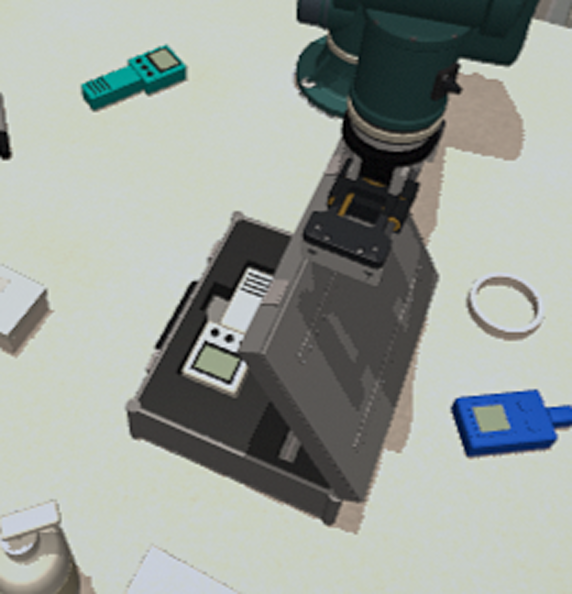

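The lid has swung over to about 60° (free edge at (265,350)) and stays where it is left. I keep following the arc down.

```bash
python3 -m crank '[[1,[-0.014,0,0.007],[0,0,0]],[1,[-0.014,0,0.007],[0,0,0]],[1,[-0.014,0,0.007],[0,0,0]],[1,[-0.009,0,0.009],[0,0,0]],[1,[-0.009,0,0.009],[0,0,0]],[1,[-0.009,0,0.009],[0,0,0]],[1,[-0.008,0,0.009],[0,0,0]],[1,[0,0,0],[0,0,0]]]'
python3 -m crank '[[1,[-0.008,0,0.012],[0,0,0]],[1,[-0.007,0,0.012],[0,0,0]],[1,[-0.006,0,0.012],[0,0,0]],[1,[-0.004,0,0.01],[0,0,0]],[1,[-0.003,0,0.01],[0,0,0]],[1,[-0.002,0,0.01],[0,0,0]],[1,[0,0,0],[0,0,0]]]'
```

```text
time: 19.7
tool_pos: [0.5425, 0.0712, 0.1855]
ee_rot: [-3.137, 0.001, 1.564]
wrist_force: [-1.1, 0.8, -0.1]
width: 0.0006
finger_force: 0.0
time: 20.4
tool_pos: [0.5421, 0.0424, 0.1195]
ee_rot: [-3.137, -0.001, 1.565]
wrist_force: [-1.3, 0.3, -0.3]
width: 0.0002
finger_force: 0.0
```

```bash
python3 -m crank '[[1,[-0.002,0,0.006],[0,0,0]],[1,[-0.002,0,0.005],[0,0,0]],[1,[-0.002,0,0.004],[0,0,0]],[1,[0,0,0.003],[0,0,0]],[1,[0,0,0.002],[0,0,0]],[1,[0,0,0],[0,0,0]]]'
python3 -m crank '[[1,[0,0,0.001],[0,0,0]],[1,[0,0,0.001],[0,0,0]],[1,[0,0,0.001],[0,0,0]],[1,[0,0,0],[0,0,0]]]'
```

```text
time: 21.0
tool_pos: [0.5434, 0.0364, 0.1017]
ee_rot: [-3.141, -0.0, 1.565]
wrist_force: [-0.1, 0.6, 0.3]
width: 0.0005
finger_force: 0.0
time: 21.4
tool_pos: [0.5436, 0.0364, 0.0989]
ee_rot: [3.141, -0.0, 1.565]
wrist_force: [-0.5, -0.6, 0.1]
width: 0.0001
finger_force: 0.1
```

```bash
python3 -m crank '[[1,[0,0,0.001],[0,0,0]],[1,[0,0,0.001],[0,0,0]],[1,[0,0,0.001],[0,0,0]],[1,[0,0,0],[0,0,0]]]'
python3 -m crank '[[1,[0,0,0.001],[0,0,0]],[1,[0,0,0.001],[0,0,0]],[1,[0,0,0],[0,0,0]]]'
```

```text
time: 21.8
tool_pos: [0.5436, 0.0364, 0.0982]
ee_rot: [3.14, 0.0, 1.565]
wrist_force: [-3.5, -1.0, 9.4]
width: 0.0002
finger_force: 4.5
time: 22.1
tool_pos: [0.5437, 0.0364, 0.0981]
ee_rot: [3.14, 0.0, 1.565]
wrist_force: [-6.1, 0.0, 16.6]
width: 0.0006
finger_force: 7.9
```

The lid is hard against its stop: 98 mm, with the force rising and no movement. I'll lift off and check that it's shut.

```bash
python3 -m crank '[[1,[0,0,-0.02],[0,0,0]],[1,[0,0,-0.045],[0,0,0]],[1,[0,0,-0.045],[0,0,0]],[1,[0,0,-0.045],[0,0,0]],[1,[0,0,-0.045],[0,0,0]],[1,[0,0,0],[0,0,0]]]'
python3 - <<'E'
from h import *
rel([.546,.03,.3])
s=snap("side");save(s,'pics/end_s.png',k=1.5)
w=cloud(s);z=w[...,2]
h=w[(z>.08)&(z<.13)&(w[...,0]>.41)&(w[...,0]<.68)&(w[...,1]>-.02)&(w[...,1]<.19)]
A=np.c_[h[:,:2],np.ones(len(h))];print(len(h),np.median(h[:,2]),np.linalg.lstsq(A,h[:,2],rcond=None)[0])
E
```

```text
time: 22.7
tool_pos: [0.546, 0.0366, 0.3023]
ee_rot: [3.127, -0.0, 1.566]
wrist_force: [1.1, -0.3, 0.5]
width: 0.0004
finger_force: 0.0
at [0.546  0.0366 0.3023] rpy [ 1.7916e+02 -1.0000e-02  8.9700e+01] F [ 1.1 -0.3  0.5] w 0.0004 t 22.7
shift [-0.0066  0.      0.0023] turn z None
8072 0.09871690790395712 [-0.0006209   0.00129556  0.09896951]
```

View pics/end_s.png

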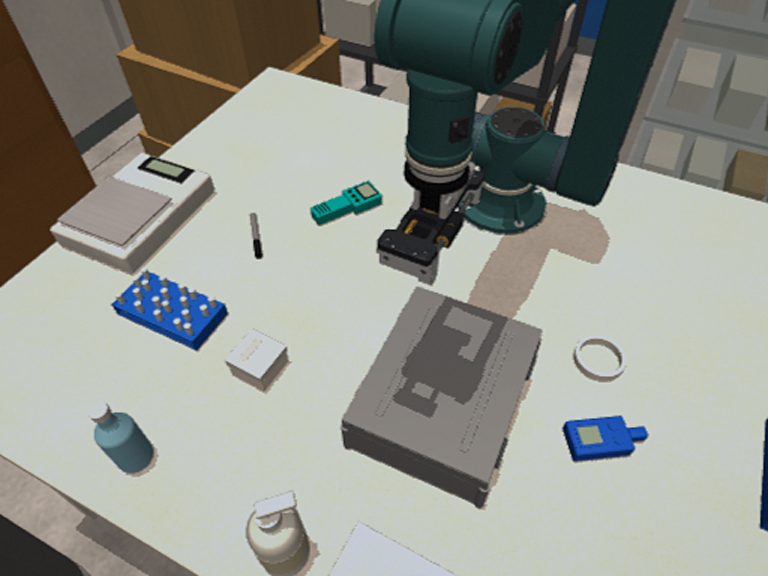

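The case is shut, with its lid at (440,390) level at 98.7 mm and sloping about 0.1%. The box, marker, tape and rack are where they were.

```bash
python3 -c "
from bench import robot
print(robot.close_job())"
```

```text
the job is handed in; nothing more can be done
None
```

The kit is packed and handed in at about 23 s: the thermometer (display up) and data logger are pressed flush with the foam, the lid is fully shut with its latches left, and the probe, sample box, marker, tape and tube rack stayed where they were.

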